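# Pack and lock the filter rack

## Robot

A 6-joint arm with a two-finger parallel gripper is mounted at the origin on the work surface. World frame = base frame: x ahead of the robot, y to its left, z up, the work surface at z = 0. Lengths are in m, angles in rad, forces in N, time in s.
With the tool pointing down it reaches from about 0.225 to 0.875 m from the base axis. Payload 3.4 kg.
Tool frame: the origin (TCP) lies between the finger pads; the fingertips stand 8 mm ahead of it and the grasp point (between the pads) lies 11 mm behind it; z points along the fingers, y is the line along which they close (so a half turn about z gives the same grasp; the last joint's range is limited). The gripper opens to 85 mm and grips with 20 to 120 N. Pads are 22 mm wide; open, the fingers measure 114 mm over their backs; the gripper's body (76 mm by 85 mm) begins 54 mm behind the grasp point. The pads swing forward as they close: fully open they stand 13 mm farther back than shut.
Start: joints at [1.172, 0.276, 1.505, -0, 1.361, -0.121], TCP at [0.158, 0.553, 0.239] pointing down, gripper open.
Joint ranges: [-2.89, 2.89], [-0.75, 2.08], [0.22, 2.7], [-1.18, 4.32], [0.11, 2.71], [-2.7, 2.7]. Speed limits (rad/s): [2.57, 2.57, 3.14, 3.14, 3.14, 3.14].

## Interface

Orientations are given as a unit quaternion [w, x, y, z].
In Python, from rig import manip gives the robot as it stands.
- The arm moves only by the tool move_arm, never from a script. Its argument "deltas" is a list that holds one entry, the list of rows, each a list of 5 numbers: the shift along the tool's x, y, z normalised to -1 to 1, where 1 is 80 cm, then the turn about the tool's z normalised to -1 to 1, where 1 is 120 degrees, then the closure, from -1 (fully open) to 1 (shut). In form: [[[tx, ty, tz, twist, grip], ...]]. A call has 1 to 12 rows; each row is the pose to reach, as a shift and turn from the pose commanded when the call began, along the tool's axes at that moment; what a row does not reach only later rows make up. A row lasts 1/10 s, in which the tool goes at most 50 mm and 8.59 degrees, less where a joint would pass 70% of its speed; a pose out of reach is approached as far as the arm can. A call with a number of a shift or a turn outside -1 to 1 is refused whole. A call with a gripper value outside its range is refused whole. The fingers move at their own pace and stop on an object; "squeeze" is the grip in N (left out, the last holds). Time passes only in rows, so rows that repeat a pose let the fingers close. It gives the time, the measured TCP pose, the force, the opening and the grip force at its end, in the units of the state.
- manip.get_state(): the state, without advancing time (a new reading comes with each control period).
- manip.get_image(name): name is "scene" or "top"; returns the picture (384x512x3 uint8, red, green, blue); there is no depth.
- manip.camera_params(name): a dict with "fx", "fy", "cx", "cy" (pixels), "dist" ([k1, k2, p1, p2, k3] as OpenCV has them; the pictures are not rectified), "R" (3x3) and "t" (3): a world point X has camera coordinates R X + t. Camera axes: x right, y down, z forward; pixel columns grow to the right and rows downward; lengths in m; the calibration is good to about 2 mm. A picture is of the moment at which its call begins. camera_params takes no time and is no camera call.
- manip.sign_off(): hands the job in; it is judged then, once.
The state is a dict: "clock": time; "qpos": joint angles; "qd": joint speeds; "effort": joint torques, N m; "position": TCP position; "ee_rot": TCP orientation; "contact_force": force on the tool from outside, world axes, zero at the start; "moment": the same for the moment, N m; "width": finger opening in m; "gripper_force": force on a finger pad.
Only numpy, scipy, OpenCV 4.12 (cv2) and the standard library are available. Lean on these libraries where they do the work, as an engineer would, in place of code of your own. Each camera call takes 0.05 s, during which the arm holds its last target. There are 200 camera calls.

## Task

Pack every filter cassette from the black tray upright side by side in the rack, width across the channel, between its blue wall and the sliding red stop, and push the stop up snug so that no gaps are left. Then take the mallet by its handle and drive the stop's yellow lock pin fully down with it, never touching the pin with the gripper, and stand the mallet back on its green mat. Leave the other parts where they are.

Things in the scene. Friction and masses are not known exactly. Their poses are not given: they have to be found in the camera images.
- F1: filter cassette (3 to 5 are present, all alike; absent ones read None): black frame, yellow pleats and top, 56 mm wide (own x), 30 mm thick (own y), 80 mm tall (own z), about 0.2 kg, mostly in its 14 mm high steel foot, standing upright in the tray. Origin: centre of the underside. Front and back alike
- F2: filter cassette (3 to 5 are present, all alike; absent ones read None): black frame, yellow pleats and top, 56 mm wide (own x), 30 mm thick (own y), 80 mm tall (own z), about 0.2 kg, mostly in its 14 mm high steel foot, standing upright in the tray. Origin: centre of the underside. Front and back alike
- F3: filter cassette (3 to 5 are present, all alike; absent ones read None): black frame, yellow pleats and top, 56 mm wide (own x), 30 mm thick (own y), 80 mm tall (own z), about 0.2 kg, mostly in its 14 mm high steel foot, standing upright in the tray. Origin: centre of the underside. Front and back alike
- F4: filter cassette (3 to 5 are present, all alike; absent ones read None): black frame, yellow pleats and top, 56 mm wide (own x), 30 mm thick (own y), 80 mm tall (own z), about 0.2 kg, mostly in its 14 mm high steel foot, standing upright in the tray. Origin: centre of the underside. Front and back alike
- F5: filter cassette (3 to 5 are present, all alike; absent ones read None): black frame, yellow pleats and top, 56 mm wide (own x), 30 mm thick (own y), 80 mm tall (own z), about 0.2 kg, mostly in its 14 mm high steel foot, standing upright in the tray. Origin: centre of the underside. Front and back alike
- rack: packing rack, fixed: 100 mm wide (own x), bed 6 mm thick from own y = -165 to +170 mm. Blue end wall at +y: inner face at own y = +150 mm, top 76 mm above the table. Two rails, inner faces at own x = -31 and +31 mm, tops 20 mm above the table, form the 62 mm wide channel; cassettes stand on the bed, width across it. Origin on the table, mid-width
- stop (a joint): sliding red end stop in the rack's channel, in m: 0 = slid fully back (its face at the rack's y = -50 mm, 200 mm from the wall's face), grows as it slides towards the wall, at most 0.14. Starts partly closed (0.06 to 0.10). Slides with about 4 N of friction and stays where it is left
- stop_face (a point): middle of the stop's red face plate (56 mm wide, 12 mm thick, top 58 mm above the table) that meets the cassettes; point 31 mm above the table; axes as the rack's (y towards the wall). Behind the plate a low foot 23 mm high carries the pin's boss (28 mm diameter, top 55 mm above the table) and the grip fin
- stop_grip (a point): point in the black grip fin at the rear of the stop, 86 mm behind its face, 72 mm above the table. The fin is 40 mm wide (across the rack), 12 mm thick (along the slide) and its top is 87 mm above the table: grip it across its 40 mm width from above and slide the stop
- pin (a joint): sprung lock pin in the stop, in m: 0 = up, grows as it is driven down; its foot bites on the rack's bed at about 0.011 and it then locks the stop. Needs about 10 to 13 N; stays down where it is left, so it must not be driven before the stop is snug
- pin_top (a point): centre of the top of the lock pin's yellow head, 22 mm diameter, 40 mm behind the stop's face, 72 mm above the table when up; it rides with the stop
- mallet: soft-faced mallet standing on its head on the mat, handle level. Head: upright cylinder 42 mm diameter, 90 mm tall, red faces. Origin: centre of the lower face. Handle 22 mm square, axis 45 mm above the lower face, from the head along own -x to 150 mm from the head's axis. 0.45 kg, nearly all in the head; grip across the handle about 55 mm from the head's axis
- mat: green mat on which the mallet stands, 120 mm (own x) by 250 mm (own y), 4 mm thick, fixed. Origin: centre of its underside, on the table
- tray: black drip tray holding the cassettes, 310 mm (own x) by 400 mm (own y), floor 3 mm thick, rim 18 mm high, fixed. Origin: centre of its underside, on the table
- fitting: brass pipe fitting, 34 mm diameter, 48 mm tall, somewhere among the cassettes in the tray. Bystander; origin under its centre
- solenoid: small steel and black solenoid, 30 mm diameter, 50 mm tall, somewhere among the cassettes in the tray. Bystander; origin under its centre
- oil: grey oil bottle with red cap, 72 mm diameter, 200 mm tall, at the back. Bystander; origin under its centre
- spray: blue spray can, 54 mm diameter, 170 mm tall, at the back. Bystander; origin under its centre
- wrench: steel wrench lying at the back right. Bystander
- driver: screwdriver lying just beyond the rack. Bystander
- coupling: black hose coupling ring, 68 mm diameter, 45 mm tall, at the left. Bystander; origin under its centre
- bearing: steel bearing ring, 52 mm diameter, 15 mm tall, at the left. Bystander; origin under its centre
Not all that is in view belongs to the job. What is shaped like the F5 but purple is not meant.

How it is judged:
On the way, in this order (a step that is already met when the one before it is completed fails the run):
1. all cassettes stand packed in the rack with the stop snug against them and the lock pin still up (x of F1 in the frame of rack between -0.006 and 0.006 m and z of F1 in the frame of rack between 0.002 and 0.01 m and angle between each of F1, F2, F3, F4, F5's own z axis and vertical below 0.08 rad and (y of F1 in the frame of rack between 0.1305 and 0.1395 m or y of F1 in the frame of rack between 0.1005 and 0.1095 m or y of F1 in the frame of rack between 0.0705 and 0.0795 m or y of F1 in the frame of rack between 0.0405 and 0.0495 m or y of F1 in the frame of rack between 0.0105 and 0.0195 m) and x of F2 in the frame of rack between -0.006 and 0.006 m and z of F2 in the frame of rack between 0.002 and 0.01 m and (y of F2 in the frame of rack between 0.1305 and 0.1395 m or y of F2 in the frame of rack between 0.1005 and 0.1095 m or y of F2 in the frame of rack between 0.0705 and 0.0795 m or y of F2 in the frame of rack between 0.0405 and 0.0495 m or y of F2 in the frame of rack between 0.0105 and 0.0195 m) and x of F3 in the frame of rack between -0.006 and 0.006 m and z of F3 in the frame of rack between 0.002 and 0.01 m and (y of F3 in the frame of rack between 0.1305 and 0.1395 m or y of F3 in the frame of rack between 0.1005 and 0.1095 m or y of F3 in the frame of rack between 0.0705 and 0.0795 m or y of F3 in the frame of rack between 0.0405 and 0.0495 m or y of F3 in the frame of rack between 0.0105 and 0.0195 m) and x of F4 in the frame of rack between -0.006 and 0.006 m and z of F4 in the frame of rack between 0.002 and 0.01 m and (y of F4 in the frame of rack between 0.1305 and 0.1395 m or y of F4 in the frame of rack between 0.1005 and 0.1095 m or y of F4 in the frame of rack between 0.0705 and 0.0795 m or y of F4 in the frame of rack between 0.0405 and 0.0495 m or y of F4 in the frame of rack between 0.0105 and 0.0195 m) and x of F5 in the frame of rack between -0.006 and 0.006 m and z of F5 in the frame of rack between 0.002 and 0.01 m and (y of F5 in the frame of rack between 0.1305 and 0.1395 m or y of F5 in the frame of rack between 0.1005 and 0.1095 m or y of F5 in the frame of rack between 0.0705 and 0.0795 m or y of F5 in the frame of rack between 0.0405 and 0.0495 m or y of F5 in the frame of rack between 0.0105 and 0.0195 m) and (y of F1 in the frame of rack between 0.1305 and 0.1395 m or y of F2 in the frame of rack between 0.1305 and 0.1395 m or y of F3 in the frame of rack between 0.1305 and 0.1395 m or y of F4 in the frame of rack between 0.1305 and 0.1395 m or y of F5 in the frame of rack between 0.1305 and 0.1395 m) and (not (y of F1 in the frame of rack between 0.1005 and 0.1095 m or y of F2 in the frame of rack between 0.1005 and 0.1095 m or y of F3 in the frame of rack between 0.1005 and 0.1095 m or y of F4 in the frame of rack between 0.1005 and 0.1095 m or y of F5 in the frame of rack between 0.1005 and 0.1095 m) or (y of F1 in the frame of rack between 0.1305 and 0.1395 m or y of F2 in the frame of rack between 0.1305 and 0.1395 m or y of F3 in the frame of rack between 0.1305 and 0.1395 m or y of F4 in the frame of rack between 0.1305 and 0.1395 m or y of F5 in the frame of rack between 0.1305 and 0.1395 m)) and (not (y of F1 in the frame of rack between 0.0705 and 0.0795 m or y of F2 in the frame of rack between 0.0705 and 0.0795 m or y of F3 in the frame of rack between 0.0705 and 0.0795 m or y of F4 in the frame of rack between 0.0705 and 0.0795 m or y of F5 in the frame of rack between 0.0705 and 0.0795 m) or (y of F1 in the frame of rack between 0.1005 and 0.1095 m or y of F2 in the frame of rack between 0.1005 and 0.1095 m or y of F3 in the frame of rack between 0.1005 and 0.1095 m or y of F4 in the frame of rack between 0.1005 and 0.1095 m or y of F5 in the frame of rack between 0.1005 and 0.1095 m)) and (not (y of F1 in the frame of rack between 0.0405 and 0.0495 m or y of F2 in the frame of rack between 0.0405 and 0.0495 m or y of F3 in the frame of rack between 0.0405 and 0.0495 m or y of F4 in the frame of rack between 0.0405 and 0.0495 m or y of F5 in the frame of rack between 0.0405 and 0.0495 m) or (y of F1 in the frame of rack between 0.0705 and 0.0795 m or y of F2 in the frame of rack between 0.0705 and 0.0795 m or y of F3 in the frame of rack between 0.0705 and 0.0795 m or y of F4 in the frame of rack between 0.0705 and 0.0795 m or y of F5 in the frame of rack between 0.0705 and 0.0795 m)) and (not (y of F1 in the frame of rack between 0.0105 and 0.0195 m or y of F2 in the frame of rack between 0.0105 and 0.0195 m or y of F3 in the frame of rack between 0.0105 and 0.0195 m or y of F4 in the frame of rack between 0.0105 and 0.0195 m or y of F5 in the frame of rack between 0.0105 and 0.0195 m) or (y of F1 in the frame of rack between 0.0405 and 0.0495 m or y of F2 in the frame of rack between 0.0405 and 0.0495 m or y of F3 in the frame of rack between 0.0405 and 0.0495 m or y of F4 in the frame of rack between 0.0405 and 0.0495 m or y of F5 in the frame of rack between 0.0405 and 0.0495 m)) and (y of F1 in the frame of stop_face between 0.012 and 0.018 m or y of F2 in the frame of stop_face between 0.012 and 0.018 m or y of F3 in the frame of stop_face between 0.012 and 0.018 m or y of F4 in the frame of stop_face between 0.012 and 0.018 m or y of F5 in the frame of stop_face between 0.012 and 0.018 m) and value of joint pin below 0.003 m), for 0.3 s.
2. the lock pin is driven down (at least 9 mm) with the mallet (value of joint pin above 0.009 m and contact force between mallet and pin above 1 N), for 0.02 s.
At the end, for the whole second after the job is handed in: All cassettes upright (0.08 rad) in the channel (6 mm of its middle), gapless from the wall (each within 4.5 mm of its place), stop within 3 mm of the last, pin at least 9 mm down, mallet standing on its head on the green mat, all at rest (x of F1 in the frame of rack between -0.006 and 0.006 m and z of F1 in the frame of rack between 0.002 and 0.01 m and angle between each of F1, F2, F3, F4, F5's own z axis and vertical below 0.08 rad and (y of F1 in the frame of rack between 0.1305 and 0.1395 m or y of F1 in the frame of rack between 0.1005 and 0.1095 m or y of F1 in the frame of rack between 0.0705 and 0.0795 m or y of F1 in the frame of rack between 0.0405 and 0.0495 m or y of F1 in the frame of rack between 0.0105 and 0.0195 m) and x of F2 in the frame of rack between -0.006 and 0.006 m and z of F2 in the frame of rack between 0.002 and 0.01 m and (y of F2 in the frame of rack between 0.1305 and 0.1395 m or y of F2 in the frame of rack between 0.1005 and 0.1095 m or y of F2 in the frame of rack between 0.0705 and 0.0795 m or y of F2 in the frame of rack between 0.0405 and 0.0495 m or y of F2 in the frame of rack between 0.0105 and 0.0195 m) and x of F3 in the frame of rack between -0.006 and 0.006 m and z of F3 in the frame of rack between 0.002 and 0.01 m and (y of F3 in the frame of rack between 0.1305 and 0.1395 m or y of F3 in the frame of rack between 0.1005 and 0.1095 m or y of F3 in the frame of rack between 0.0705 and 0.0795 m or y of F3 in the frame of rack between 0.0405 and 0.0495 m or y of F3 in the frame of rack between 0.0105 and 0.0195 m) and x of F4 in the frame of rack between -0.006 and 0.006 m and z of F4 in the frame of rack between 0.002 and 0.01 m and (y of F4 in the frame of rack between 0.1305 and 0.1395 m or y of F4 in the frame of rack between 0.1005 and 0.1095 m or y of F4 in the frame of rack between 0.0705 and 0.0795 m or y of F4 in the frame of rack between 0.0405 and 0.0495 m or y of F4 in the frame of rack between 0.0105 and 0.0195 m) and x of F5 in the frame of rack between -0.006 and 0.006 m and z of F5 in the frame of rack between 0.002 and 0.01 m and (y of F5 in the frame of rack between 0.1305 and 0.1395 m or y of F5 in the frame of rack between 0.1005 and 0.1095 m or y of F5 in the frame of rack between 0.0705 and 0.0795 m or y of F5 in the frame of rack between 0.0405 and 0.0495 m or y of F5 in the frame of rack between 0.0105 and 0.0195 m) and (y of F1 in the frame of rack between 0.1305 and 0.1395 m or y of F2 in the frame of rack between 0.1305 and 0.1395 m or y of F3 in the frame of rack between 0.1305 and 0.1395 m or y of F4 in the frame of rack between 0.1305 and 0.1395 m or y of F5 in the frame of rack between 0.1305 and 0.1395 m) and (not (y of F1 in the frame of rack between 0.1005 and 0.1095 m or y of F2 in the frame of rack between 0.1005 and 0.1095 m or y of F3 in the frame of rack between 0.1005 and 0.1095 m or y of F4 in the frame of rack between 0.1005 and 0.1095 m or y of F5 in the frame of rack between 0.1005 and 0.1095 m) or (y of F1 in the frame of rack between 0.1305 and 0.1395 m or y of F2 in the frame of rack between 0.1305 and 0.1395 m or y of F3 in the frame of rack between 0.1305 and 0.1395 m or y of F4 in the frame of rack between 0.1305 and 0.1395 m or y of F5 in the frame of rack between 0.1305 and 0.1395 m)) and (not (y of F1 in the frame of rack between 0.0705 and 0.0795 m or y of F2 in the frame of rack between 0.0705 and 0.0795 m or y of F3 in the frame of rack between 0.0705 and 0.0795 m or y of F4 in the frame of rack between 0.0705 and 0.0795 m or y of F5 in the frame of rack between 0.0705 and 0.0795 m) or (y of F1 in the frame of rack between 0.1005 and 0.1095 m or y of F2 in the frame of rack between 0.1005 and 0.1095 m or y of F3 in the frame of rack between 0.1005 and 0.1095 m or y of F4 in the frame of rack between 0.1005 and 0.1095 m or y of F5 in the frame of rack between 0.1005 and 0.1095 m)) and (not (y of F1 in the frame of rack between 0.0405 and 0.0495 m or y of F2 in the frame of rack between 0.0405 and 0.0495 m or y of F3 in the frame of rack between 0.0405 and 0.0495 m or y of F4 in the frame of rack between 0.0405 and 0.0495 m or y of F5 in the frame of rack between 0.0405 and 0.0495 m) or (y of F1 in the frame of rack between 0.0705 and 0.0795 m or y of F2 in the frame of rack between 0.0705 and 0.0795 m or y of F3 in the frame of rack between 0.0705 and 0.0795 m or y of F4 in the frame of rack between 0.0705 and 0.0795 m or y of F5 in the frame of rack between 0.0705 and 0.0795 m)) and (not (y of F1 in the frame of rack between 0.0105 and 0.0195 m or y of F2 in the frame of rack between 0.0105 and 0.0195 m or y of F3 in the frame of rack between 0.0105 and 0.0195 m or y of F4 in the frame of rack between 0.0105 and 0.0195 m or y of F5 in the frame of rack between 0.0105 and 0.0195 m) or (y of F1 in the frame of rack between 0.0405 and 0.0495 m or y of F2 in the frame of rack between 0.0405 and 0.0495 m or y of F3 in the frame of rack between 0.0405 and 0.0495 m or y of F4 in the frame of rack between 0.0405 and 0.0495 m or y of F5 in the frame of rack between 0.0405 and 0.0495 m)) and (y of F1 in the frame of stop_face between 0.012 and 0.018 m or y of F2 in the frame of stop_face between 0.012 and 0.018 m or y of F3 in the frame of stop_face between 0.012 and 0.018 m or y of F4 in the frame of stop_face between 0.012 and 0.018 m or y of F5 in the frame of stop_face between 0.012 and 0.018 m) and value of joint pin above 0.009 m and x of mallet in the frame of mat between -0.06 and 0.06 m and y of mallet in the frame of mat between -0.125 and 0.125 m and z of mallet in the frame of mat between 0 and 0.01 m and angle between mallet's own z axis and vertical below 0.1 rad and linear speed of each of F1, F2, F3, F4, F5, mallet below 0.02 m/s); the robot touches nothing.
It fails at once if a bystander is moved more than 30 mm (distance of any of fitting, solenoid, oil, spray, wrench, driver, coupling, bearing from where it was at the start of the episode above 0.03 m).
It fails at once if the gripper or arm presses on the lock pin itself (contact force between any of the fingers, the arm and pin above 2 N).
Of F1, F2, F3, F4, F5 only 3 to 5 are there at a start; the rules pass over those that are not, and their reading is None.
At some moment in a run one of F1, F2, F3, F4, F5 may be knocked a few centimetres aside while the robot is not near it.
It also fails if it takes over 210 s, if anything falls off the work surface, if the arm or the gripper's body presses on something with over 40 N, if the wrist force passes 120 N, or if a joint passes its speed limit or range.

## Working session

There is one attempt and no reset: what is moved stays moved. The work goes in short steps, Python scripts to look and compute and a tool call to move; the robot and the scene stay as the last step left them, time stands still between calls to the robot, and variables do not carry over. Pictures are saved under pics/ and viewed, at most 14 in all, crops included, and the job is handed in when it is done.

Besides the shell and the picture viewer there is one more tool, called after "Request:" as name([rows], argument=value, ...), one row to a line, values as JSON. move_arm: Moves the arm, as the interface text tells. Scaled input: -1 to 1 covers 80 cm each way for a shift and 120 degrees each way for a turn. Its arguments: {"type":"object","properties":{"deltas":{"type":"array","items":{"type":"array","items":{"type":"array","items":{"type":"number","minimum":-1,"maximum":1}}}},"squeeze":{"type":"number"}},"required":["deltas"]}

```bash
ls; mkdir -p pics; python3 - <<'E'
from rig import manip
import cv2
for n in("scene","top"):
    cv2.imwrite(f"pics/{n}0.png",manip.get_image(n)[:,:,::-1]); c=manip.camera_params(n); print(n,c)
print(manip.get_state())
E
```

```text
pics
scene {'fx': 452.0585733771292, 'fy': 452.0585733771292, 'cx': 254.9200769477462, 'cy': 195.2396682590278, 'dist': array([0.0397417, 0.       , 0.       , 0.       , 0.       ]), 'R': array([[-8.37950032e-01,  5.45746783e-01,  4.38624728e-04],
       [ 2.83513319e-01,  4.35998234e-01, -8.54122789e-01],
       [-4.66326004e-01, -7.15587862e-01, -5.20071216e-01]]), 't': array([ 0.52096966, -0.08118627,  1.60760601])}
top {'fx': 385.44996689399386, 'fy': 385.44996689399386, 'cx': 257.02241052870556, 'cy': 193.16957015018366, 'dist': array([-0.06938599,  0.        ,  0.        ,  0.        ,  0.        ]), 'R': array([[ 0.01122272, -0.99984832,  0.01331887],
       [-0.9857136 , -0.01330069, -0.16790411],
       [ 0.16805579, -0.01124425, -0.98571335]]), 't': array([-0.0326222,  0.6142577,  1.3243765])}
{'clock': 0.1, 'qpos': array([ 1.17200398e+00,  2.76528159e-01,  1.50599323e+00, -1.27307860e-05,
        1.36075012e+00, -1.21015259e-01]), 'qd': array([-0.00020106, -0.0005176 , -0.00271312, -0.00055056,  0.00122923,
        0.00143433]), 'effort': array([ 2.34574676e-03, -4.17701375e+01, -2.46405065e+01, -3.87772673e-05,
        5.62395144e-03,  4.86076510e-05]), 'position': array([0.15751012, 0.55251811, 0.23853358]), 'ee_rot': array([-2.09707490e-04,  1.38441080e-01,  9.90370316e-01, -8.12836047e-04]), 'contact_force': array([ 0.31470635,  0.51523589, -0.06123139]), 'moment': array([0.02315701, 0.00809002, 0.01573787]), 'gripper_force': 0.0, 'width': 0.08531452064829441}
```

View pics/scene0.png

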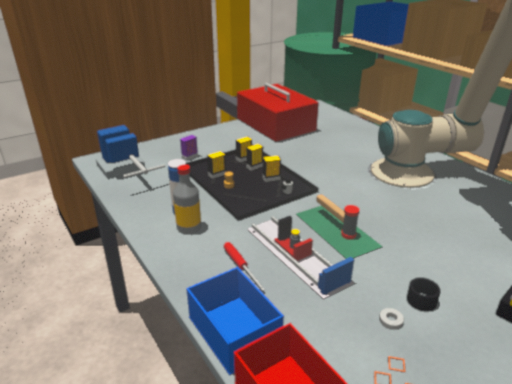

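View pics/top0.png

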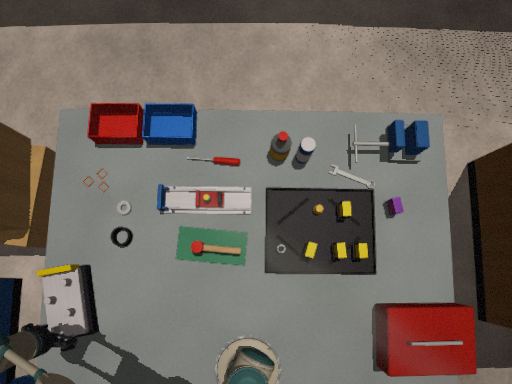

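Scene and top show four cassettes in the tray (top view yellow at about (345,210), (311,250), (341,251), (361,252)). The rack is at (160–250,200), with its wall at x=161, and the mallet head is at (197,248). I'll zoom in before measuring.

```bash
python3 - <<'E'
import cv2,numpy as np
t=cv2.imread("pics/top0.png");s=cv2.imread("pics/scene0.png")
a=cv2.resize(t[180:280,255:385],None,fx=6,fy=6,interpolation=cv2.INTER_CUBIC)
b=cv2.resize(t[175:275,150:260],None,fx=6,fy=6,interpolation=cv2.INTER_CUBIC)
c=cv2.resize(s[130:300,190:390],None,fx=4,fy=3.5,interpolation=cv2.INTER_CUBIC)
for n,i in zip("abc",(a,b,c)): cv2.imwrite(f"pics/z{n}.png",i)
E
```

```text
(no output)
```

View pics/za.png

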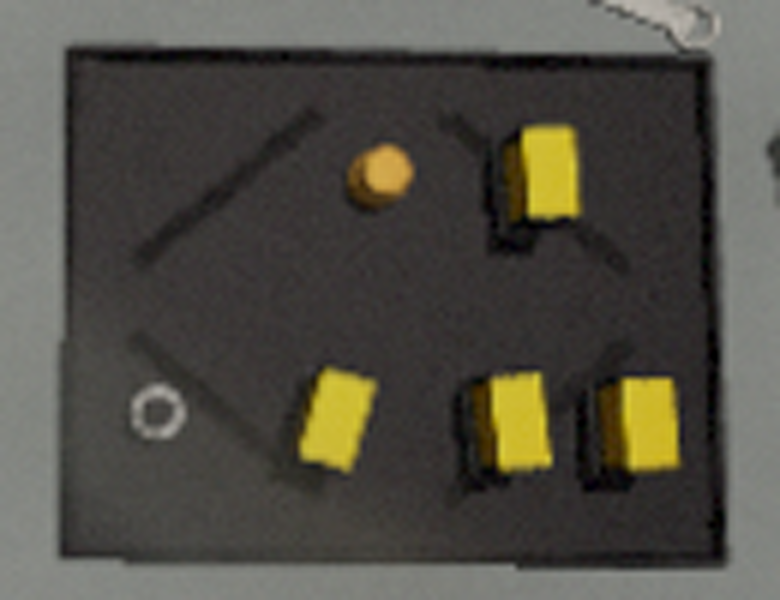

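View pics/zb.png

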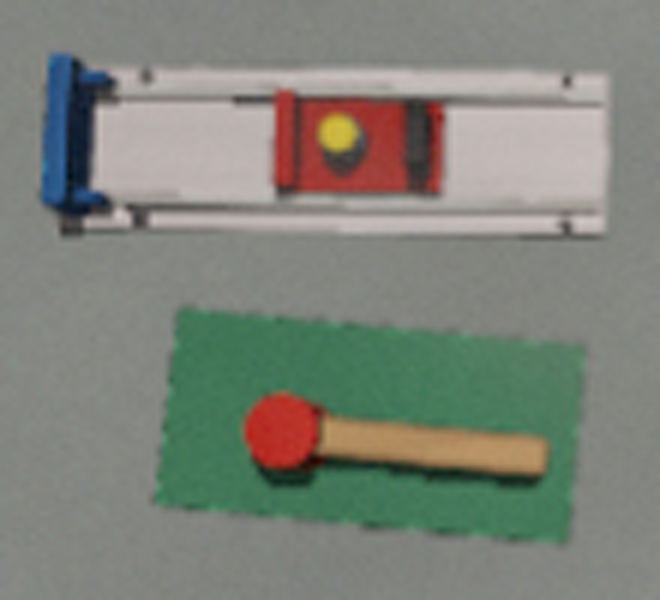

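View pics/zc.png

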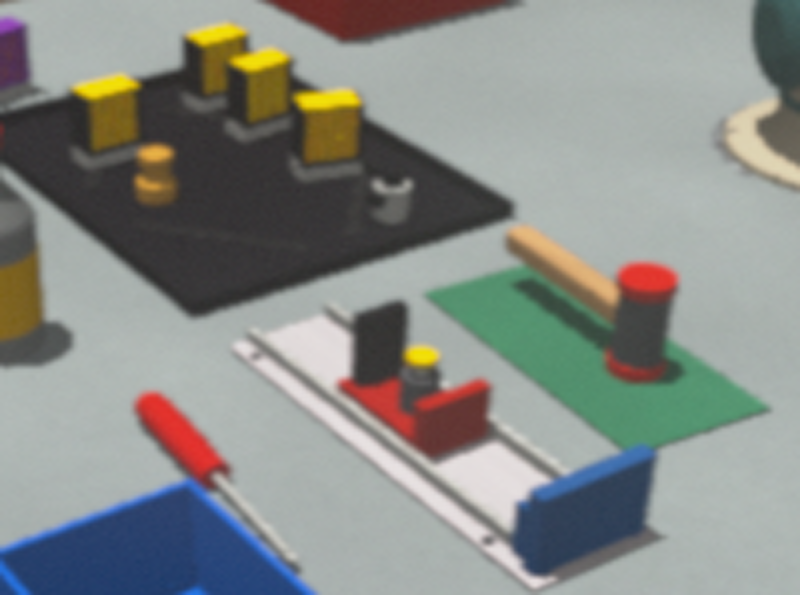

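Close up, the cassette tops are bright yellow with darker pleats on their left. In the top view the pin is at about (206,197), the mallet head at (197,247) with its handle to the right, and the solenoid at (281,248). Next I'll measure by colour masks in both views.

```bash
cat > h.py <<'E'
import cv2,numpy as np
from rig import manip
def P(n):
    c=manip.camera_params(n);K=np.array([[c['fx'],0,c['cx']],[0,c['fy'],c['cy']],[0,0,1]]);return K,c['dist'],np.array(c['R']),np.array(c['t'])
def ray(n,uv):
    K,d,R,t=P(n);u=cv2.undistortPoints(np.array(uv,float).reshape(-1,1,2),K,d)[:,0]
    v=np.c_[u,np.ones(len(u))]@R; return -R.T@t,v
def onz(n,uv,z):
    C,v=ray(n,uv);return C+v*((z-C[2])/v[:,2])[:,None]
def tri(a,b):  # top uv, scene uv -> point, gap
    C,v=ray("top",a);D,w=ray("scene",b);v=v[0];w=w[0]
    s=np.linalg.lstsq(np.c_[v,-w],D-C,rcond=None)[0];p=C+s[0]*v;q=D+s[1]*w
    return (p+q)/2,np.linalg.norm(p-q)
def img(n,save=None):
    i=manip.get_image(n)[:,:,::-1].copy()
    if save: cv2.imwrite(f"pics/{save}.png",i)
    return i
UP=8
def blobs(i,lo,hi,roi,amin=8,vmin=0):
    """sub-pixel blobs by HSV range on an enlarged crop -> list of (centre, rect angle pts, area), full-image pixels"""
    x0,y0,x1,y1=roi;z=cv2.resize(i[y0:y1,x0:x1],None,fx=UP,fy=UP,interpolation=cv2.INTER_CUBIC)
    m=cv2.inRange(cv2.cvtColor(z,cv2.COLOR_BGR2HSV),lo,hi)
    f=lambda p:(np.array(p)+.5)/UP-.5+[x0,y0]
    out=[]
    for c in cv2.findContours(m,cv2.RETR_EXTERNAL,cv2.CHAIN_APPROX_NONE)[0]:
        a=cv2.contourArea(c)/UP**2
        if a<amin: continue
        M=cv2.moments(c);out.append((f((M['m10']/M['m00'],M['m01']/M['m00'])),f(cv2.boxPoints(cv2.minAreaRect(c))),a,f(c[:,0])))
    return sorted(out,key=lambda o:o[0][0])
def rect(n,pts,z):
    """world minAreaRect of pixel contour cast on plane z: centre, (long,short), yaw of long axis deg"""
    w=onz(n,pts,z)[:,:2];(c,(a,b),th)=cv2.minAreaRect((w*1000).astype(np.float32))
    if a<b:a,b,th=b,a,th+90
    return np.round(c,1),round(a,1),round(b,1),round((th+90)%180-90,1)
YT=((22,150,150),(35,255,255))
E
python3 - <<'E'
from h import *
t=cv2.imread("pics/top0.png");s=cv2.imread("pics/scene0.png")
print("TOP tray");T=blobs(t,*YT,(260,185,380,280))
for o in T: print(o[0].round(1),round(o[2],1),rect("top",o[3],.083),onz("top",o[0],.083).round(4))
print("SCENE");S=blobs(s,(22,150,170),(35,255,255),(190,130,300,190))
for o in S: print(o[0].round(1),round(o[2],1),onz("scene",o[0],.083).round(4))
p=blobs(t,(20,120,120),(35,255,255),(195,185,220,210));q=blobs(s,(22,150,150),(35,255,255),(280,220,310,245),4)
print("pin",[(o[0],o[2],rect("top",o[3],.072)) for o in p],[(o[0],o[2]) for o in q],tri(p[0][0],q[0][0]))
w=blobs(t,(0,0,165),(180,45,255),(155,180,256,218),200)
for o in w: print("white",o[2],rect("top",o[3],.006))
b=blobs(t,(100,120,40),(125,255,255),(153,178,175,215))
for o in b: print("blue",o[0],o[2],rect("top",o[3],.076))
r=blobs(t,(0,160,150),(8,255,255),(185,235,210,260));r2=blobs(s,(0,160,150),(8,255,255),(335,200,365,218))
print("head",[(o[0],o[2],rect("top",o[3],.094)) for o in r],[(o[0],o[2]) for o in r2],tri(r[0][0],r2[0][0]))
h=blobs(t,(8,60,100),(22,200,255),(200,235,250,262))
print("handle",[(o[0],o[2],rect("top",o[3],.060)) for o in h])
m=blobs(t,(60,80,40),(90,255,255),(170,220,256,270),100);print("mat",[(rect("top",o[3],.004),o[2]) for o in m])
k=blobs(t,(0,0,0),(180,255,60),(215,188,226,210));print("fin",[(o[0],o[2],rect("top",o[3],.087)) for o in k])
E
```

```text
TOP tray
[310.7 249.4] 126.4 (array([ 416.7, -210.4]), 52.3, 31.2, -16.5) [[ 0.4167 -0.2104  0.083 ]]
[341.3 249.8] 121.0 (array([ 416.3, -315.6]), 52.0, 30.0, 6.5) [[ 0.4161 -0.3159  0.083 ]]
[346.3 208.1] 115.0 (array([ 560.7, -337.3]), 51.4, 30.5, 4.2) [[ 0.5608 -0.3372  0.083 ]]
[362.8 250. ] 117.4 (array([ 415.4, -390.9]), 50.3, 30.6, 0.4) [[ 0.4159 -0.3909  0.083 ]]
SCENE
[216.1 154.5] 59.2 [[ 0.5618 -0.3348  0.083 ]]
[243.8 139.5] 47.4 [[ 0.4175 -0.388   0.083 ]]
[254.4 146.8] 55.7 [[ 0.4187 -0.3151  0.083 ]]
[271.4 158.2] 66.2 [[ 0.4192 -0.2093  0.083 ]]
pin [(array([205.90704476, 196.83922188]), 28.7734375, (array([595.6, 154.2]), 21.5, 20.9, -89.2))] [(array([294.74800031, 231.50025958]), 33.859375)] (array([0.5967041 , 0.15407818, 0.07056008]), np.float64(0.0019347106130658072))
white 451.2109375 (array([594. , 256.8]), 110.0, 61.7, -89.6)
white 280.421875 (array([638.6, 150.8]), 306.4, 18.8, 89.6)
white 447.46875 (array([592.9,  76.9]), 161.6, 63.7, -89.6)
blue [160.85399706 197.43230565] 174.65625 (array([592.9, 307.7]), 94.1, 36.7, 0.7)
head [(array([196.41678961, 246.25193641]), 105.90625, (array([422.7, 178.5]), 39.9, 38.7, -89.2))] [(array([351.34646909, 209.29992577]), 85.5078125)] (array([0.42310378, 0.17832822, 0.09148731]), np.float64(0.001605314455339244))
handle [(array([221.29891967, 248.89887096]), 228.578125, (array([415.4,  96.4]), 133.6, 25.8, 83.4))]
mat [((array([428.6, 137.7]), 248.6, 118.7, 85.2), 2177.40625)]
fin [(array([219.63675329, 194.60389785]), 10.8984375, (array([600.6, 104.8]), 27.0, 10.0, 23.7))]
```

Heights check out: pin at 0.071 against 0.072, mallet top at 0.0915 against 0.094, and the cassette plane agrees in both views to 3 mm. The rack's +y is world +y, with its centreline at x≈0.595, its origin at y≈0.161 and stop s≈0.083. I'll turn the tool so that tool x is world +y and tool y is world +x, and go above the fin.

Request:
move_arm([
  [[-0.679,-0.384,0,0.6174,-1],[-0.679,-0.384,0,0.6174,-1],[-0.679,-0.384,0,0.6174,-1],[-0.679,-0.384,0,0.6174,-1],[-0.679,-0.384,0,0.6174,-1],[-0.679,-0.384,0,0.6174,-1],[-0.679,-0.384,0,0.6174,-1],[-0.679,-0.384,0,0.6174,-1],[-0.679,-0.384,0,0.6174,-1],[-0.679,-0.384,0,0.6174,-1],[-0.679,-0.384,0,0.6174,-1],[-0.679,-0.384,0,0.6174,-1]],
], squeeze=30)

```text
clock: 1.3
position: [0.5799, 0.124, 0.2389]
ee_rot: [-0.0, 0.707, 0.707, -0.0]
contact_force: [0.4, 0.2, -0.1]
width: 0.0852
gripper_force: 0.0
```

Request:
move_arm([
  [[-0.02,0.0195,0.12,0,-1],[-0.02,0.0195,0.12,0,-1],[-0.02,0.0195,0.12,0,-1],[-0.02,0.0195,0.12,0,-1]],
])

```text
clock: 1.7
position: [0.594, 0.1098, 0.1429]
ee_rot: [-0.001, 0.707, 0.707, -0.001]
contact_force: [2.0, 0.1, 1.0]
width: 0.0855
gripper_force: 0.0
```

Request:
move_arm([
  [[-0.001,0.001,0.05,0,-1],[-0.001,0.001,0.1,0,-1],[-0.001,0.001,0.1,0,-1],[-0.001,0.001,0.1,0,1],[-0.001,0.001,0.1,0,1],[-0.001,0.001,0.1,0,1],[-0.001,0.001,0.1,0,1],[-0.001,0.001,0.1,0,1],[-0.001,0.001,0.1,0,1],[-0.001,0.001,0.1,0,1]],
])

```text
clock: 2.7
position: [0.5951, 0.1093, 0.0661]
ee_rot: [0.0, 0.707, 0.707, 0.001]
contact_force: [-4.0, 0.3, 8.5]
width: 0.0397
gripper_force: 31.0
```

Request:
move_arm([
  [[-0.02,-0.001,0,0,1],[-0.04,-0.001,0,0,1],[-0.06,-0.001,0,0,1],[-0.08,-0.001,0,0,1],[-0.093,-0.001,0,0,1],[-0.093,-0.001,0,0,1],[-0.093,-0.001,0,0,1]],
])

```text
clock: 3.4
position: [0.5951, 0.0335, 0.0662]
ee_rot: [0.001, 0.707, 0.707, 0.0]
contact_force: [-1.6, -2.1, 6.7]
width: 0.0394
gripper_force: 30.9
```

Request:
move_arm([
  [[-0.093,-0.001,0,0,-1],[-0.093,-0.001,0,0,-1],[-0.093,-0.001,0,0,-1],[0,0,0,0,-1]],
])

```text
clock: 3.8
position: [0.5964, 0.0053, 0.0647]
ee_rot: [0.002, 0.71, 0.704, 0.001]
contact_force: [0.5, 0.2, -0.4]
width: 0.0854
gripper_force: 0.0
```

Request:
move_arm([
  [[0,0,0,0,-1],[0,0,-0.1,0,-1],[0,0,-0.16,0,-1],[0,0,-0.16,0,-1],[-0.53,-0.224,-0.16,0,-1],[-0.53,-0.224,-0.16,0,-1],[-0.53,-0.224,-0.16,0,-1],[-0.53,-0.224,-0.16,0,-1],[-0.53,-0.224,-0.16,0,-1],[-0.53,-0.224,-0.16,0,-1],[-0.53,-0.224,-0.16,0,-1],[-0.53,-0.224,-0.16,0,-1]],
])

```text
clock: 5.0
position: [0.4381, -0.3594, 0.1924]
ee_rot: [0.001, 0.707, 0.707, 0.0]
contact_force: [0.8, -0.2, -0.3]
width: 0.0854
gripper_force: 0.0
```

```bash
python3 - <<'E'
from h import *
t=img("top","top1")
T=blobs(t,*YT,(260,185,380,280))
for o in T: print(o[0].round(1),round(o[2],1),rect("top",o[3],.083))
p=blobs(t,(20,120,120),(35,255,255),(205,180,240,215))
print([(o[2],rect("top",o[3],.072)) for o in p])
w=blobs(t,(0,0,165),(180,45,255),(155,180,256,218),200)
for o in w: print("white",o[2],rect("top",o[3],.006))
s=manip.get_state();print(s['position'],s['qpos'])
E
```

```text
[310.7 249.4] 127.6 (array([ 416.7, -210.5]), 52.7, 31.3, -16.7)
[346.4 208.1] 115.9 (array([ 560.5, -337.3]), 51.8, 30.6, 4.2)
[360.  245.3] 16.2 (array([ 429.7, -382.9]), 21.7, 14.0, -1.6)
[(31.7890625, (array([595.5,  78.9]), 23.0, 22.0, -44.3))]
white 813.203125 (array([592.7, 189.1]), 246.5, 63.4, 89.2)
white 297.4140625 (array([638.6, 150.7]), 306.6, 20.0, 89.5)
[ 0.43515485 -0.36791495  0.19231689] [-0.81931928  0.29542446  1.59700657 -0.00777112  1.24308399 -0.81367568]
```

Request:
move_arm([
  [[-0.029,-0.024,0,0,-1],[-0.029,-0.024,0,0,-1],[-0.029,-0.024,0.06,0,-1],[-0.029,-0.024,0.06,0,-1]],
])

```text
clock: 5.45
position: [0.4171, -0.3774, 0.1393]
ee_rot: [-0.005, 0.707, 0.707, 0.001]
contact_force: [-1.3, 1.4, -1.5]
width: 0.0854
gripper_force: 0.0
```

Request:
move_arm([
  [[0,0,0,0,-1],[0,0,0,0,-1]],
])

```text
clock: 5.65
position: [0.4207, -0.3817, 0.1452]
ee_rot: [0.002, 0.707, 0.707, 0.0]
contact_force: [0.7, -0.6, -0.3]
width: 0.0853
gripper_force: 0.0
```

Request:
move_arm([
  [[-0.0116,-0.0059,0.06,0,-1],[-0.0116,-0.0059,0.1228,0,-1],[-0.0116,-0.0059,0.1228,0,-1],[-0.0116,-0.0059,0.1228,0,1],[-0.0116,-0.0059,0.1228,0,1],[-0.0116,-0.0059,0.1228,0,1],[-0.0116,-0.0059,0.1228,0,1],[-0.0116,-0.0059,0.1228,0,1]],
], squeeze=40)

```text
clock: 6.45
position: [0.4163, -0.3926, 0.0484]
ee_rot: [0.003, 0.707, 0.707, -0.0]
contact_force: [0.9, 1.7, 6.6]
width: 0.0559
gripper_force: 43.3
```

Request:
move_arm([
  [[0,0,-0.06,0,1],[0,0,-0.12,0,1],[0,0,-0.16,0,1],[0,0,-0.16,0,1],[0.825,0.224,-0.16,0,1],[0.825,0.224,-0.16,0,1],[0.825,0.224,-0.16,0,1],[0.825,0.224,-0.16,0,1],[0.825,0.224,-0.16,0,1],[0.825,0.224,-0.16,0,1],[0.825,0.224,-0.16,0,1],[0.825,0.224,-0.16,0,1]],
])

```text
clock: 7.65
position: [0.5189, -0.0026, 0.1726]
ee_rot: [-0.0, 0.707, 0.707, -0.0]
contact_force: [1.2, -0.7, -1.6]
width: 0.0559
gripper_force: 43.0
```

Request:
move_arm([
  [[0.4,0.108,0,0,1],[0.4,0.108,0,0,1],[0.4,0.108,0,0,1],[0.4,0.108,0,0,1],[0.4,0.108,0,0,1],[0.4,0.108,0,0,1]],
])

```text
clock: 8.25
position: [0.5971, 0.2868, 0.1721]
ee_rot: [-0.0, 0.707, 0.707, -0.001]
contact_force: [1.4, -1.6, -0.8]
width: 0.0557
gripper_force: 43.0
```

Request:
move_arm([
  [[-0.028,-0.002,0.06,0,1],[-0.028,-0.002,0.06,0,1],[-0.028,-0.002,0.06,0,1],[-0.028,-0.002,0.06,0,1]],
])

```text
clock: 8.65
position: [0.5971, 0.2627, 0.1264]
ee_rot: [0.0, 0.707, 0.707, 0.001]
contact_force: [0.5, 0.5, -2.6]
width: 0.0557
gripper_force: 44.2
```

```bash
python3 - <<'E'
from h import *
t=img("top","top2");s=img("scene")
for o in blobs(t,*YT,(150,180,256,218)): print(o[0].round(1),round(o[2],1),rect("top",o[3],.13))
print(manip.get_state()['position'])
big=np.hstack([cv2.resize(t[170:230,140:240],None,fx=4,fy=4,interpolation=2),cv2.resize(s[190:310,260:385],(400,384),interpolation=2)[:240]]) if 0 else cv2.resize(s[180:310,230:390],None,fx=4,fy=4,interpolation=2)
cv2.imwrite("pics/s2.png",big)
E
```

```text
[227.3 197. ] 27.1 (array([586.8,  75.1]), 20.8, 19.2, -43.5)
[0.59751327 0.2626469  0.12720753]
```

View pics/s2.png

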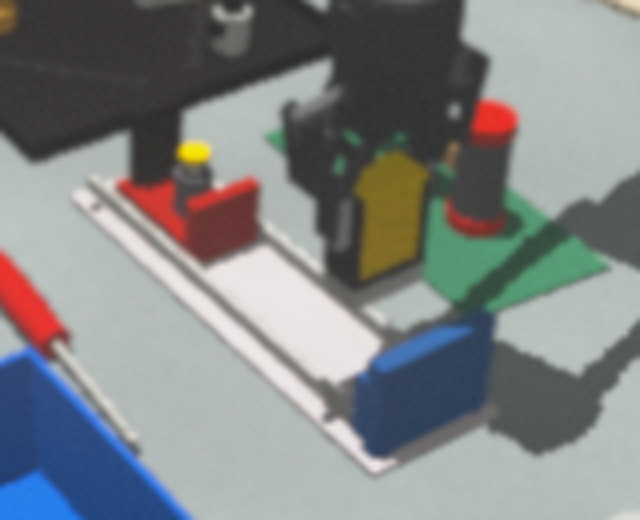

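The cassette hangs upright over the channel between the stop and the wall, clear of the wall's gussets. I'll lower it.

Request:
move_arm([
  [[0,-0.0025,0.04,0,1],[0,-0.0025,0.06,0,1],[0,-0.0025,0.08,0,1],[0,-0.0025,0.088,0,1],[0,-0.0025,0.0935,0,1],[0,-0.0025,0.0935,0,1],[0,-0.0025,0.0935,0,1]],
])

```text
clock: 9.45
position: [0.5952, 0.2627, 0.0519]
ee_rot: [0.001, 0.707, 0.707, 0.001]
contact_force: [-0.8, -0.4, 0.8]
width: 0.0554
gripper_force: 44.4
```

Request:
move_arm([
  [[0,0,0,0,-1],[0,0,0,0,-1],[0,0,0,0,-1],[0,0,-0.06,0,-1],[0,0,-0.12,0,-1],[0,0,-0.17,0,-1],[-0.723,-0.224,-0.17,-0.054,-1],[-0.723,-0.224,-0.17,-0.054,-1],[-0.723,-0.224,-0.17,-0.054,-1],[-0.723,-0.224,-0.17,-0.054,-1],[-0.723,-0.224,-0.17,-0.054,-1],[-0.723,-0.224,-0.17,-0.054,-1]],
])

```text
clock: 10.65
position: [0.5045, -0.0257, 0.1866]
ee_rot: [0.0, 0.666, 0.746, 0.0]
contact_force: [0.6, -1.2, 0.1]
width: 0.0852
gripper_force: 0.0
```

```bash
python3 - <<'E'
from h import *
t=img("top","top3")
for o in blobs(t,*YT,(260,185,380,280)): print(o[0].round(1),round(o[2],1),rect("top",o[3],.083))
for o in blobs(t,*YT,(150,180,256,218)): print(o[0].round(1),round(o[2],1),rect("top",o[3],.086))
print(manip.get_state()['position'])
E
```

```text
[310.7 249.4] 126.8 (array([ 416.6, -210.4]), 52.4, 31.2, -16.5)
[341.2 249.8] 120.9 (array([ 416.3, -315.6]), 52.1, 30.0, 6.5)
[346.3 208.1] 115.3 (array([ 560.5, -337.3]), 51.7, 30.5, 4.2)
[173.5 195.4] 111.3 (array([596.7, 266.5]), 52.6, 28.9, 1.3)
[227.1 196.9] 23.8 (array([594.4,  78.6]), 20.9, 18.0, -43.5)
[ 0.50194462 -0.03302511  0.18646073]
```

Request:
move_arm([
  [[-0.3476,-0.151,0,0,-1],[-0.3476,-0.151,0,0,-1],[-0.3476,-0.151,0,0,-1],[-0.3476,-0.151,0,0,-1],[-0.3476,-0.151,0,0,-1],[-0.3476,-0.151,0,0,-1],[-0.3476,-0.151,0,0,-1],[-0.3476,-0.151,0.06,0,-1],[-0.3476,-0.151,0.06,0,-1],[-0.3476,-0.151,0.06,0,-1],[-0.3476,-0.151,0.06,0,-1]],
])

```text
clock: 11.8
position: [0.4178, -0.3141, 0.1398]
ee_rot: [0.001, 0.666, 0.746, 0.0]
contact_force: [-0.4, 0.3, -0.5]
width: 0.0853
gripper_force: 0.0
```

Request:
move_arm([
  [[-0.0017,-0.002,0.06,0,-1],[-0.0017,-0.002,0.1148,0,-1],[-0.0017,-0.002,0.1148,0,-1],[-0.0017,-0.002,0.1148,0,1],[-0.0017,-0.002,0.1148,0,1],[-0.0017,-0.002,0.1148,0,1],[-0.0017,-0.002,0.1148,0,1],[-0.0017,-0.002,0.1148,0,1]],
])

```text
clock: 12.6
position: [0.4168, -0.3172, 0.0493]
ee_rot: [0.003, 0.666, 0.746, -0.0]
contact_force: [-1.0, 0.1, 6.6]
width: 0.0556
gripper_force: 44.0
```

Request:
move_arm([
  [[0,0,-0.06,0,1],[0,0,-0.12,0,1],[0,0,-0.16,0,1],[0.6556,0.2995,-0.16,0.054,1],[0.6556,0.2995,-0.16,0.054,1],[0.6556,0.2995,-0.16,0.054,1],[0.6556,0.2995,-0.16,0.054,1],[0.6556,0.2995,-0.16,0.054,1],[0.6556,0.2995,-0.16,0.054,1],[0.6556,0.2995,-0.16,0.054,1],[0.6556,0.2995,-0.16,0.054,1],[0.6556,0.2995,-0.16,0.054,1]],
])

```text
clock: 13.8
position: [0.5551, 0.1144, 0.1757]
ee_rot: [0.001, 0.707, 0.707, 0.001]
contact_force: [-0.1, -0.2, -3.5]
width: 0.0555
gripper_force: 45.3
```

Request:
move_arm([
  [[0.1458,0.0505,0,0,1],[0.1458,0.0505,0,0,1],[0.1458,0.0505,0,0,1],[0.1458,0.0505,0.063,0,1],[0.1458,0.0505,0.063,0,1],[0.1458,0.0505,0.063,0,1],[0.1458,0.0505,0.063,0,1]],
])

```text
clock: 14.5
position: [0.5964, 0.2287, 0.1262]
ee_rot: [0.001, 0.707, 0.707, 0.002]
contact_force: [0.3, 0.2, -1.4]
width: 0.0555
gripper_force: 46.4
```

Request:
move_arm([
  [[0,-0.001,0.04,0,1],[0,-0.001,0.06,0,1],[0,-0.001,0.08,0,1],[0,-0.001,0.088,0,1],[0,-0.001,0.0918,0,1],[0,-0.001,0.0918,0,1],[0,-0.001,0.0918,0,1]],
])

```text
clock: 15.2
position: [0.5956, 0.229, 0.052]
ee_rot: [0.001, 0.707, 0.707, 0.001]
contact_force: [0.2, 0.4, 0.0]
width: 0.0557
gripper_force: 46.9
```

Request:
move_arm([
  [[0,0,0,0,-1],[0,0,0,0,-1],[0,0,0,0,-1],[0,0,-0.06,0,-1],[0,0,-0.12,0,-1],[0,0,-0.17,0,-1],[-0.708,-0.044,-0.17,-0.035,-1],[-0.708,-0.044,-0.17,-0.035,-1],[-0.708,-0.044,-0.17,-0.035,-1],[-0.708,-0.044,-0.17,-0.035,-1],[-0.708,-0.044,-0.17,-0.035,-1],[-0.708,-0.044,-0.17,-0.035,-1]],
])

```text
clock: 16.4
position: [0.5755, -0.0724, 0.187]
ee_rot: [0.0, 0.681, 0.733, 0.0]
contact_force: [0.9, -0.8, 0.1]
width: 0.0856
gripper_force: 0.0
```

```bash
python3 - <<'E'
from h import *
t=img("top","top4")
for o in blobs(t,*YT,(260,185,380,280)): print(o[0].round(1),round(o[2],1),rect("top",o[3],.083))
for o in blobs(t,*YT,(150,180,256,218)): print(o[0].round(1),round(o[2],1),rect("top",o[3],.086))
for o in blobs(t,(0,0,0),(180,255,60),(265,185,380,280)) if 0 else []: pass
C,v=ray("top",[[281,140]]);print(onz("top",[[283,138],[308,145]],.19))
E
```

```text
[310.7 249.4] 126.7 (array([ 416.6, -210.5]), 52.3, 31.3, -16.5)
[346.3 208.1] 115.3 (array([ 560.6, -337.3]), 51.8, 30.6, 4.3)
[173.4 195.6] 110.4 (array([596.3, 266.5]), 51.8, 28.9, 1.3)
[183.7 195.8] 120.3 (array([596.1, 230.4]), 50.8, 31.2, -0.8)
[227.4 197. ] 26.7 (array([593.9,  77.9]), 21.2, 19.9, -43.5)
[[ 0.7768042  -0.10705345  0.19      ]
 [ 0.75422553 -0.18947421  0.19      ]]
```

Request:
move_arm([
  [[-0.3289,-0.0427,0,0,-1],[-0.3289,-0.0427,0,0,-1],[-0.3289,-0.0427,0,0,-1],[-0.3289,-0.0427,0,0,-1],[-0.3289,-0.0427,0,0,-1],[-0.3289,-0.0427,0,0,-1],[-0.3289,-0.0427,0.06,0,-1],[-0.3289,-0.0427,0.06,0,-1],[-0.3289,-0.0427,0.06,0,-1],[-0.3289,-0.0427,0.06,0,-1]],
])

```text
clock: 17.45
position: [0.5622, -0.3351, 0.1404]
ee_rot: [0.001, 0.68, 0.733, 0.0]
contact_force: [0.4, -0.6, -0.1]
width: 0.0855
gripper_force: 0.0
```

Request:
move_arm([
  [[-0.0026,-0.002,0.06,0,-1],[-0.0026,-0.002,0.1155,0,-1],[-0.0026,-0.002,0.1155,0,-1],[-0.0026,-0.002,0.1155,0,1],[-0.0026,-0.002,0.1155,0,1],[-0.0026,-0.002,0.1155,0,1],[-0.0026,-0.002,0.1155,0,1],[-0.0026,-0.002,0.1155,0,1]],
])

```text
clock: 18.25
position: [0.5615, -0.3391, 0.0498]
ee_rot: [0.003, 0.681, 0.733, 0.0]
contact_force: [0.2, -0.6, 7.5]
width: 0.056
gripper_force: 44.2
```

Request:
move_arm([
  [[0,0,-0.06,0,1],[0,0,-0.12,0,1],[0,0,-0.16,0,1],[0.6634,0.0909,-0.16,0.035,1],[0.6634,0.0909,-0.16,0.035,1],[0.6634,0.0909,-0.16,0.035,1],[0.6634,0.0909,-0.16,0.035,1],[0.6634,0.0909,-0.16,0.035,1],[0.6634,0.0909,-0.16,0.035,1],[0.6634,0.0909,-0.16,0.035,1],[0.6634,0.0909,-0.16,0.035,1],[0.6634,0.0909,-0.16,0.035,1]],
])

```text
clock: 19.45
position: [0.5879, 0.1136, 0.1756]
ee_rot: [0.001, 0.707, 0.707, 0.001]
contact_force: [0.8, -0.2, -3.0]
width: 0.0555
gripper_force: 44.5
```

Delta: tool x 0.082 (0.1025), y 0.0073 (0.009).

Request:
move_arm([
  [[0.1025,0.009,0,0,1],[0.1025,0.009,0,0,1],[0.1025,0.009,0,0,1],[0.1025,0.009,0.063,0,1],[0.1025,0.009,0.063,0,1],[0.1025,0.009,0.063,0,1],[0.1025,0.009,0.063,0,1]],
])

```text
clock: 20.15
position: [0.5965, 0.1931, 0.1259]
ee_rot: [0.001, 0.707, 0.707, 0.002]
contact_force: [-0.2, -0.7, -2.6]
width: 0.0557
gripper_force: 45.0
```

Request:
move_arm([
  [[0.001,-0.0013,0.04,0,1],[0.001,-0.0013,0.06,0,1],[0.001,-0.0013,0.08,0,1],[0.001,-0.0013,0.088,0,1],[0.001,-0.0013,0.091,0,1],[0.001,-0.0013,0.091,0,1],[0.001,-0.0013,0.091,0,1]],
])

```text
clock: 20.85
position: [0.5954, 0.1943, 0.0529]
ee_rot: [0.001, 0.707, 0.707, 0.001]
contact_force: [0.5, -0.9, 2.8]
width: 0.0554
gripper_force: 45.5
```

Request:
move_arm([
  [[0,0,0,0,-1],[0,0,0,0,-1],[0,0,0,0,-1],[0,0,-0.06,0,-1],[0,0,-0.12,0,-1],[0,0,-0.17,0,-1],[-0.506,-0.223,-0.17,0.1375,-1],[-0.506,-0.223,-0.17,0.1375,-1],[-0.506,-0.223,-0.17,0.1375,-1],[-0.506,-0.223,-0.17,0.1375,-1],[-0.506,-0.223,-0.17,0.1375,-1],[-0.506,-0.223,-0.17,0.1375,-1]],
])

```text
clock: 22.05
position: [0.472, -0.0817, 0.1872]
ee_rot: [0.0, 0.801, 0.599, 0.0]
contact_force: [0.9, -0.4, -0.3]
width: 0.0857
gripper_force: 0.0
```

```bash
python3 - <<'E'
from h import *
t=img("top","top5")
for o in blobs(t,*YT,(260,185,380,280)): print(o[0].round(1),round(o[2],1),rect("top",o[3],.083))
for o in blobs(t,*YT,(150,180,256,218)): print(o[0].round(1),round(o[2],1),rect("top",o[3],.086))
E
```

```text
[310.7 249.4] 126.5 (array([ 416.6, -210.4]), 52.4, 31.1, -16.5)
[173.4 195.6] 110.3 (array([596.5, 266.5]), 52.1, 28.9, 1.3)
[183.7 195.7] 121.8 (array([596.4, 229.6]), 50.7, 32.9, 0.8)
[193.4 195.8] 116.9 (array([596.5, 196.7]), 50.1, 31.1, -2.0)
[227.4 197. ] 26.8 (array([593.9,  77.9]), 21.2, 19.9, -44.2)
```

Request:
move_arm([
  [[-0.1739,-0.021,0,0,-1],[-0.1739,-0.021,0,0,-1],[-0.1739,-0.021,0,0,-1],[-0.1739,-0.021,0,0,-1],[-0.1739,-0.021,0.06,0,-1],[-0.1739,-0.021,0.06,0,-1],[-0.1739,-0.021,0.06,0,-1],[-0.1739,-0.021,0.06,0,-1]],
])

```text
clock: 22.9
position: [0.4187, -0.2089, 0.1404]
ee_rot: [0.001, 0.801, 0.599, 0.001]
contact_force: [0.4, -0.2, 0.2]
width: 0.0858
gripper_force: 0.0
```

Request:
move_arm([
  [[-0.0025,-0.002,0.06,0,-1],[-0.0025,-0.002,0.1155,0,-1],[-0.0025,-0.002,0.1155,0,-1],[-0.0025,-0.002,0.1155,0,1],[-0.0025,-0.002,0.1155,0,1],[-0.0025,-0.002,0.1155,0,1],[-0.0025,-0.002,0.1155,0,1],[-0.0025,-0.002,0.1155,0,1]],
])

```text
clock: 23.7
position: [0.4169, -0.2114, 0.0492]
ee_rot: [0.002, 0.801, 0.598, 0.001]
contact_force: [-0.5, 1.1, 7.2]
width: 0.0553
gripper_force: 43.6
```

Request:
move_arm([
  [[0,0,-0.06,0,1],[0,0,-0.12,0,1],[0,0,-0.16,0,1],[0.5099,0.0825,-0.16,-0.1375,1],[0.5099,0.0825,-0.16,-0.1375,1],[0.5099,0.0825,-0.16,-0.1375,1],[0.5099,0.0825,-0.16,-0.1375,1],[0.5099,0.0825,-0.16,-0.1375,1],[0.5099,0.0825,-0.16,-0.1375,1],[0.5099,0.0825,-0.16,-0.1375,1],[0.5099,0.0825,-0.16,-0.1375,1],[0.5099,0.0825,-0.16,-0.1375,1]],
])

```text
clock: 24.9
position: [0.5968, 0.1672, 0.1759]
ee_rot: [0.0, 0.706, 0.708, 0.003]
contact_force: [-0.5, -1.0, -1.7]
width: 0.0556
gripper_force: 45.4
```

Request:
move_arm([
  [[0,0,0.062,0,1],[0,0,0.062,0,1],[0,0,0.062,0,1],[0,0,0.062,0,1]],
])

```text
clock: 25.3
position: [0.5957, 0.1616, 0.1272]
ee_rot: [0.001, 0.707, 0.707, 0.001]
contact_force: [0.5, -0.9, -2.3]
width: 0.0556
gripper_force: 45.6
```

Request:
move_arm([
  [[0,0,0.04,0,1],[0,0,0.06,0,1],[0,0,0.08,0,1],[0,0,0.088,0,1],[0,0,0.0931,0,1],[0,0,0.0931,0,1],[0,0,0.0931,0,1]],
])

```text
clock: 26.0
position: [0.5958, 0.162, 0.0522]
ee_rot: [0.001, 0.707, 0.707, 0.001]
contact_force: [-0.6, -0.5, 2.0]
width: 0.0555
gripper_force: 46.1
```

Request:
move_arm([
  [[0,0,0,0,-1],[0,0,0,0,-1],[0,0,0,0,-1],[0,0,-0.06,0,-1],[0,0,-0.11,0,-1],[-0.1625,0,-0.11,0,-1],[-0.1625,0,-0.11,0,-1],[-0.1625,0,-0.11,0,-1],[-0.1625,0,-0.11,0,-1],[-0.1625,0,-0.11,0,-1]],
])

```text
clock: 27.0
position: [0.5944, 0.0317, 0.1386]
ee_rot: [-0.0, 0.708, 0.706, 0.0]
contact_force: [0.9, -0.6, 0.1]
width: 0.0851
gripper_force: 0.0
```

```bash
python3 - <<'E'
from h import *
t=img("top","top6")
print(len(blobs(t,*YT,(260,185,380,280))))
for o in blobs(t,*YT,(150,180,256,218),4): print(o[0].round(1),round(o[2],1),rect("top",o[3],.086))
E
```

```text
0
[173.4 195.6] 111.1 (array([596.5, 266.5]), 52.1, 28.9, 1.3)
[193.2 195.7] 361.4 (array([596.5, 197. ]), 98.1, 51.0, -89.8)
[226.9 196.6] 20.2 (array([595.6,  80.1]), 21.4, 14.3, -40.5)
```

Request:
move_arm([
  [[0,0.001,0.05,0,-1],[0,0.001,0.092,0,-1],[0,0.001,0.092,0,-1],[0,0.001,0.092,0,1],[0,0.001,0.092,0,1],[0,0.001,0.092,0,1],[0,0.001,0.092,0,1],[0,0.001,0.092,0,1],[0,0.001,0.092,0,1]],
], squeeze=50)

```text
clock: 27.95
position: [0.5951, 0.0323, 0.067]
ee_rot: [0.0, 0.707, 0.707, 0.0]
contact_force: [-1.9, 1.2, 6.0]
width: 0.0391
gripper_force: 51.8
```

Request:
move_arm([
  [[0.01,0,0,0,1],[0.02,0,0,0,1],[0.03,0,0,0,1],[0.04,0,0,0,1],[0.05,0,0,0,1],[0.06,0,0,0,1],[0.07,0,0,0,1],[0.08,0,0,0,1],[0.08,0,0,0,1]],
])

```text
clock: 28.85
position: [0.5951, 0.094, 0.067]
ee_rot: [0.002, 0.707, 0.708, -0.001]
contact_force: [-2.9, -6.5, 6.6]
width: 0.0388
gripper_force: 51.9
```

Request:
move_arm([
  [[0.0025,0,0,0,1],[0.005,0,0,0,1],[0.0075,0,0,0,1],[0.01,0,0,0,1],[0.01,0,0,0,1]],
])

```text
clock: 29.35
position: [0.5951, 0.1006, 0.067]
ee_rot: [0.002, 0.707, 0.708, -0.002]
contact_force: [-3.4, -9.6, 5.6]
width: 0.0393
gripper_force: 51.9
```

Request:
move_arm([
  [[0.002,0,0,0,1],[0.004,0,0,0,1],[0.005,0,0,0,1],[0.005,0,0,0,1]],
])

```text
clock: 29.75
position: [0.5951, 0.1044, 0.0671]
ee_rot: [0.002, 0.707, 0.708, -0.002]
contact_force: [-2.4, -10.7, 6.4]
width: 0.0393
gripper_force: 51.9
```

Request:
move_arm([
  [[0.001,0,0,0,1],[0.002,0,0,0,1],[0.003,0,0,0,1],[0.003,0,0,0,1]],
])

```text
clock: 30.15
position: [0.5951, 0.1056, 0.0671]
ee_rot: [0.003, 0.707, 0.708, -0.003]
contact_force: [-2.9, -13.3, 6.9]
width: 0.0387
gripper_force: 51.9
```

Request:
move_arm([
  [[0.001,0,0,0,1],[0.002,0,0,0,1],[0.003,0,0,0,1],[0.003,0,0,0,1]],
])

```text
clock: 30.55
position: [0.5951, 0.1057, 0.0671]
ee_rot: [0.004, 0.706, 0.708, -0.004]
contact_force: [-3.7, -19.0, 6.0]
width: 0.0388
gripper_force: 51.9
```

Request:
move_arm([
  [[0,0,0,0,-1],[0,0,0,0,-1],[0,0,0,0,-1],[0,0,-0.06,0,-1],[0,0,-0.12,0,-1],[0,0,-0.13,0,-1],[0.026,-0.221,-0.13,0.0425,-1],[0.026,-0.221,-0.13,0.0425,-1],[0.026,-0.221,-0.13,0.0425,-1],[0.026,-0.221,-0.13,0.0425,-1],[0.026,-0.221,-0.13,0.0425,-1],[0.026,-0.221,-0.13,0.0425,-1]],
], squeeze=110)

```text
clock: 31.75
position: [0.4185, 0.1342, 0.1693]
ee_rot: [0.001, 0.738, 0.675, 0.001]
contact_force: [-0.5, 0.0, -1.1]
width: 0.0853
gripper_force: 0.0
```

```bash
python3 - <<'E'
from h import *
t=img("top","top7");s=img("scene","scene7")
for o in blobs(t,*YT,(150,180,256,218),4): print(o[0].round(1),round(o[2],1),rect("top",o[3],.086),rect("top",o[3],.072))
for o in blobs(s,(22,150,170),(35,255,255),(260,200,390,300),4): print("s",o[0].round(1),round(o[2],1),rect("scene",o[3],.086))
cv2.imwrite("pics/c7.png",np.hstack([cv2.resize(t[175:220,150:235],None,fx=5,fy=5,interpolation=2),cv2.resize(s[205:300,260:360],None,fx=3.5,fy=3.5,interpolation=2)[:225]]))
cv2.imwrite("pics/c7.png",np.vstack([cv2.resize(t[175:220,150:250],None,fx=6,fy=5,interpolation=2),cv2.resize(s[200:300,250:370],(600,370),interpolation=2)]))
E
```

```text
[177.5 195.6] 472.6 (array([596.9, 252.2]), 119.2, 52.3, -89.8) (array([599.2, 254.9]), 120.4, 52.9, -89.8)
[206.6 196.8] 23.7 (array([593.6, 150.8]), 19.5, 19.4, -89.2) (array([595.9, 152.4]), 19.7, 19.6, -89.2)
s [294.2 231. ] 31.9 (array([610.9, 168. ]), 22.3, 20.2, 57.0)
s [320.8 247. ] 659.0 (array([596.4, 251.3]), 124.0, 54.1, -89.5)
```

View pics/c7.png

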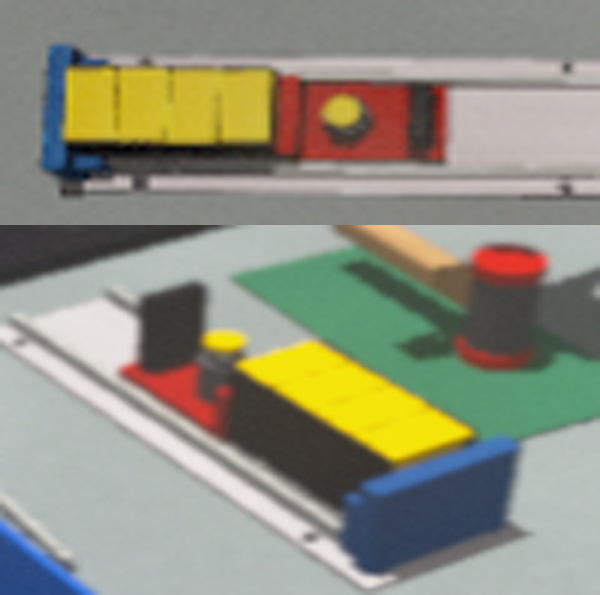

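The row fills the space from the wall to the stop with no gaps: the top view shows yellow from x=161 to 195, 119 mm long, with the stop plate touching at 197. The pin is up. Next is the mallet.

Request:
move_arm([
  [[-0.006,0,0.05,0,-1],[-0.006,0,0.05,0,-1],[-0.006,0,0.05,0,-1]],
])

```text
clock: 32.15
position: [0.4185, 0.1287, 0.1286]
ee_rot: [-0.001, 0.738, 0.675, -0.001]
contact_force: [0.6, 0.3, 0.2]
width: 0.0857
gripper_force: 0.0
```

Request:
move_arm([
  [[-0.002,-0.0005,0.05,0,-1],[-0.002,-0.0005,0.09,0,-1],[-0.002,-0.0005,0.112,0,-1],[-0.002,-0.0005,0.112,0,1],[-0.002,-0.0005,0.112,0,1],[-0.002,-0.0005,0.112,0,1],[-0.002,-0.0005,0.112,0,1],[-0.002,-0.0005,0.112,0,1],[-0.002,-0.0005,0.112,0,1],[-0.002,-0.0005,0.112,0,1]],
], squeeze=110)

```text
clock: 33.15
position: [0.4181, 0.1275, 0.0407]
ee_rot: [0.001, 0.738, 0.675, 0.001]
contact_force: [-0.8, 0.1, 7.1]
width: 0.0205
gripper_force: 106.8
```

Request:
move_arm([
  [[0,0,-0.02,0,1],[0,0,-0.06,0,1],[0,0,-0.1,0,1],[0,0,-0.14,0,1],[0,0,-0.165,0,1],[0,0,-0.165,0,1]],
])

```text
clock: 33.75
position: [0.4192, 0.1275, 0.174]
ee_rot: [0.002, 0.738, 0.675, 0.003]
contact_force: [0.3, 0.2, -4.0]
width: 0.0204
gripper_force: 108.3
```

Request:
move_arm([
  [[0,0,0,0.7075,1],[0,0,0,0.7075,1],[0,0,0,0.7075,1],[0,0,0,0.7075,1],[0,0,0,0.7075,1],[0,0,0,0.7075,1],[0,0,0,0.7075,1],[0,0,0,0.7075,1],[0,0,0,0.7075,1],[0,0,0,0.7075,1],[0,0,0,0.7075,1],[0,0,0,0.7075,1]],
])

```text
clock: 34.95
position: [0.4164, 0.1272, 0.1701]
ee_rot: [0.0, 1.0, 0.001, -0.001]
contact_force: [0.0, -0.1, -3.6]
width: 0.0203
gripper_force: 108.1
```

```bash
python3 - <<'E'
from h import *
t=img("top","top8");s=img("scene","scene8")
s0=manip.get_state();print(s0['position'],s0['qpos'][5],s0['ee_rot'])
r=blobs(t,(0,160,130),(8,255,255),(150,200,260,260),10);print([(o[0].round(1),o[2].__round__(1),rect("top",o[3],.215)) for o in r])
r2=blobs(s,(0,160,130),(8,255,255),(250,120,400,260),5);print([(o[0].round(1),round(o[2],1)) for o in r2])
cv2.imwrite("pics/c8.png",np.hstack([cv2.resize(t[170:270,150:250],(400,400),interpolation=2),cv2.resize(s[120:270,240:390],(400,400),interpolation=2)]))
E
```

```text
[0.41687532 0.12726333 0.17064415] 1.705200834730517 [ 6.29240670e-06  9.99999353e-01  8.72699422e-04 -7.29854384e-04]
[(array([197.3, 202.1]), 13.7, (array([555.4, 163. ]), 17.6, 9.3, -1.6)), (array([209.1, 203.3]), 73.1, (array([554.2, 127.9]), 53.2, 20.5, -89.2))]
[(array([285.3, 244.7]), 115.4), (array([326.3, 192.9]), 10.0), (array([330.7, 164.4]), 98.6)]
```

View pics/c8.png

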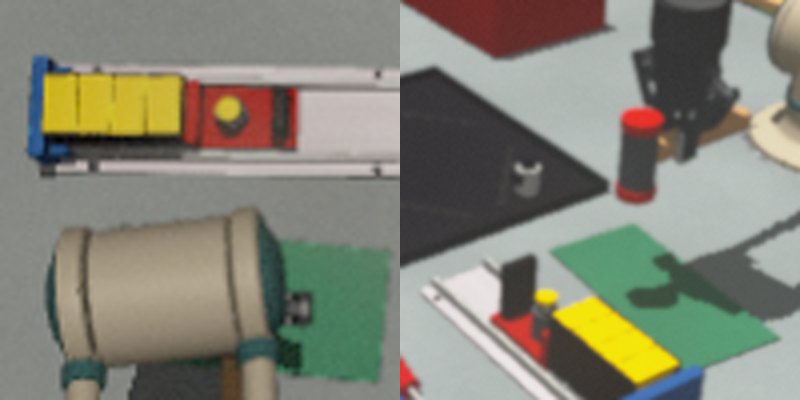

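The top view hides the head under the arm. The scene view shows the mallet level in the grip, with the head's top face at image (330.7,164.4). I'll check its pose by ray casting.

```bash
python3 - <<'E'
from h import *
K,d,R,t=P("scene")
pr=lambda X:cv2.projectPoints(np.array(X,float),cv2.Rodrigues(R)[0],t,K,d)[0][:,0].round(1)
h=np.array([.4168+.051,.1273,.134])
print(pr([h,h+[0,0,.09]]))
s=cv2.imread("pics/scene8.png")
print(onz("scene",[[330.7,164.4]],.224))
# head axis from left/right edges of the dark head silhouette: mid of red cap & lower band
z=s[155:205,305:355]; hsv=cv2.cvtColor(z,cv2.COLOR_BGR2HSV)
m=((hsv[:,:,0]<9)|(hsv[:,:,0]>172))&(hsv[:,:,1]>110)
for y in range(50):
    x=np.where(m[y])[0]
    if len(x)>3: print(y+155,x.min()+305,x.max()+305,end='; ')
E
```

```text
[[328.  192.5]
 [331.  162.9]]
[[0.47393261 0.13327224 0.224     ]]
160 331 335; 161 325 337; 162 324 338; 163 323 338; 164 323 339; 165 323 338; 166 324 338; 167 324 338; 168 324 337; 169 325 336; 170 326 335; 191 322 325; 192 322 333; 193 322 333; 194 324 333; 195 327 330;
```

Request:
move_arm([
  [[0.16,-0.0314,0,0,1],[0.16,-0.0314,0,0,1],[0.16,-0.0314,0,0,1],[0.16,-0.0314,0,0,1],[0.16,-0.0314,0,0,1],[0.16,-0.0314,0.02,0,1],[0.16,-0.0314,0.04,0,1],[0.16,-0.0314,0.06,0,1],[0.16,-0.0314,0.06,0,1],[0.16,-0.0314,0.06,0,1]],
])

```text
clock: 36.05
position: [0.5443, 0.1523, 0.1234]
ee_rot: [0.0, 1.0, 0.0, -0.001]
contact_force: [-0.0, 0.7, -3.4]
width: 0.0202
gripper_force: 107.9
```

```bash
python3 - <<'E'
from h import *
s=img("scene","scene9");t=img("top","top9");print(manip.get_state()['position'])
cv2.imwrite("pics/c9.png",np.hstack([cv2.resize(t[170:270,150:250],(400,400),interpolation=2),cv2.resize(s[190:270,250:330],(400,400),interpolation=2)]))
E
```

```text
[0.54562393 0.15244733 0.1243962 ]
```

View pics/c9.png

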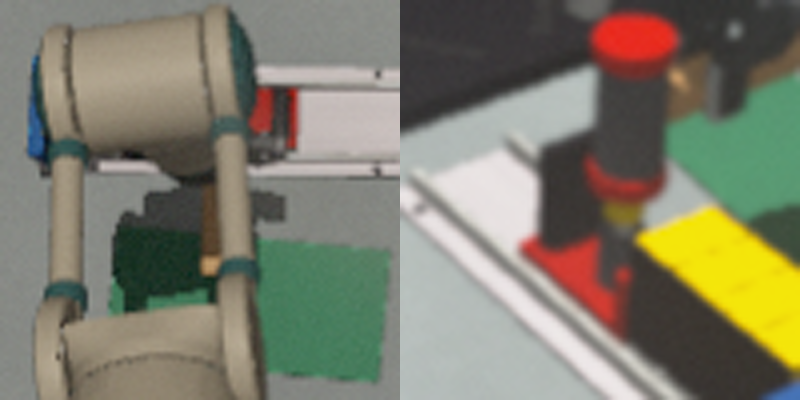

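The head sits centred over the yellow pin, about 15 mm above it. I'll press down in small steps.

Request:
move_arm([
  [[0,0,0.01,0,1],[0,0,0.015,0,1],[0,0,0.02,0,1],[0,0,0.0225,0,1],[0,0,0.025,0,1],[0,0,0.0275,0,1],[0,0,0.03,0,1],[0,0,0.03,0,1]],
])

```text
clock: 36.95
position: [0.5451, 0.1524, 0.1003]
ee_rot: [-0.0, 1.0, 0.0, 0.0]
contact_force: [-3.2, -1.4, 4.6]
width: 0.0201
gripper_force: 109.3
```

Request:
move_arm([
  [[0,0,0.0025,0,1],[0,0,0.005,0,1],[0,0,0.0075,0,1],[0,0,0.0075,0,1],[0,0,0.0075,0,1]],
])

```text
clock: 37.45
position: [0.5449, 0.1525, 0.0964]
ee_rot: [-0.0, 1.0, 0.0, 0.0]
contact_force: [-8.5, -0.9, 16.8]
width: 0.02
gripper_force: 111.2
```

Request:
move_arm([
  [[0,0,0.002,0,1],[0,0,0.004,0,1],[0,0,0.005,0,1],[0,0,0.005,0,1]],
])

```text
clock: 37.85
position: [0.5446, 0.1525, 0.0956]
ee_rot: [-0.0, 1.0, 0.0, 0.001]
contact_force: [-15.7, -2.7, 35.7]
width: 0.0204
gripper_force: 113.8
```

```bash
python3 - <<'E'
from h import *
s=img("scene","scene10")
cv2.imwrite("pics/c10.png",cv2.resize(s[190:270,250:330],(480,480),interpolation=2))
E
```

```text
(no output)
```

View pics/c10.png

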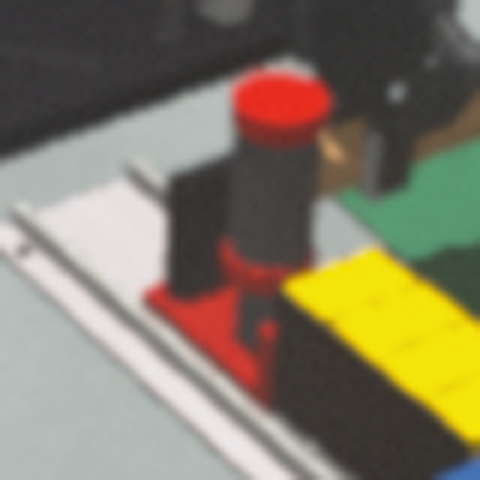

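The pin head is hidden under the mallet face, and the force rose to 39 N with no further travel, so the pin is bottomed. I'll lift off and go back to the mat.

Request:
move_arm([
  [[0,0,-0.02,0,1],[0,0,-0.05,0,1],[0,0,-0.102,0,1],[0,0,-0.102,0,1],[-0.16,0.0314,-0.102,0,1],[-0.16,0.0314,-0.102,0,1],[-0.16,0.0314,-0.102,0,1],[-0.16,0.0314,-0.102,0,1],[-0.16,0.0314,-0.102,0,1]],
])

```text
clock: 38.8
position: [0.417, 0.1272, 0.1703]
ee_rot: [-0.0, 1.0, -0.0, 0.0]
contact_force: [0.4, 0.4, -2.8]
width: 0.0203
gripper_force: 108.0
```

Request:
move_arm([
  [[0,0,0,-0.7075,1],[0,0,0,-0.7075,1],[0,0,0,-0.7075,1],[0,0,0,-0.7075,1],[0,0,0,-0.7075,1],[0,0,0,-0.7075,1],[0,0,0,-0.7075,1],[0,0,0,-0.7075,1],[0,0,0,-0.7075,1],[0,0,0,-0.7075,1],[0,0,0,-0.7075,1],[0,0,0,-0.7075,1]],
])

```text
clock: 40.0
position: [0.4185, 0.1273, 0.1706]
ee_rot: [0.0, 0.739, 0.674, 0.0]
contact_force: [-0.3, 0.2, -5.3]
width: 0.0202
gripper_force: 108.0
```

```bash
python3 - <<'E'
from h import *
s=img("scene","scene11");t=img("top","top11");print(manip.get_state()['position'])
for o in blobs(t,*YT,(150,180,256,218),4): print(o[0].round(1),round(o[2],1),rect("top",o[3],.086),rect("top",o[3],.061))
p=blobs(t,(20,120,120),(35,255,255),(200,188,215,205),4);q=blobs(s,(22,120,120),(35,255,255),(285,222,305,242),4)
print([o[0] for o in p],[(o[0],o[2]) for o in q]);
if p and q: print(tri(p[-1][0],q[0][0]))
cv2.imwrite("pics/c11.png",np.hstack([cv2.resize(t[170:270,150:250],(300,300),interpolation=2),cv2.resize(s[130:280,250:400],(480,480),interpolation=2)[:300]]) if 0 else cv2.resize(s[130:280,250:400],(560,560),interpolation=2))
E
```

```text
[0.41808494 0.12733742 0.17070627]
[177.5 195.6] 471.0 (array([596.3, 252.2]), 119.2, 51.0, -89.9) (array([600.3, 257.2]), 121.4, 52.0, -89.9)
[207.  197.2] 25.1 (array([592.2, 148.8]), 20.3, 19.2, -23.3) (array([596.1, 151.8]), 20.7, 19.6, -23.3)
[array([207.00812946, 197.21473137])] [(array([297.60386329, 236.47164747]), 84.765625)]
(array([0.59394536, 0.15544151, 0.05495766]), np.float64(0.008478745729407069))
```

View pics/c11.png

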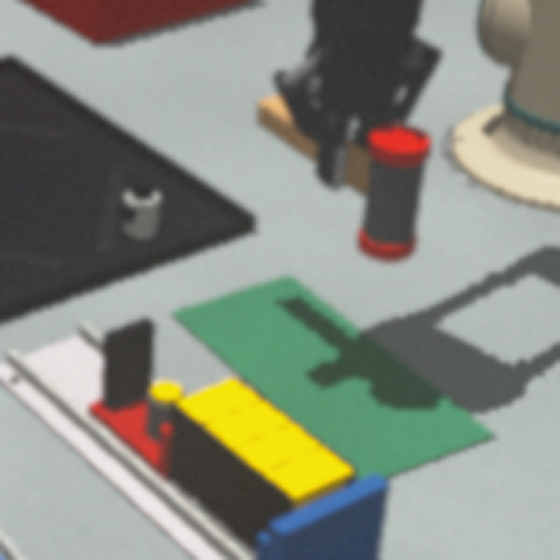

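```bash
python3 - <<'E'
from h import *
K,d,R,t=P("scene")
print(cv2.projectPoints(np.array([[.5958,.1522,z] for z in(.072,.063,.060)]),cv2.Rodrigues(R)[0],t,K,d)[0][:,0])
for f in("scene7","scene11"):
    s=cv2.imread(f"pics/{f}.png");z=cv2.resize(s[220:250,285:305],None,fx=8,fy=8,interpolation=2)
    m=cv2.inRange(cv2.cvtColor(z,cv2.COLOR_BGR2HSV),(20,120,120),(35,255,255))
    for c in(291,293,295): 
        r=np.where(m[:, (c-285)*8+4])[0]; print(f,c,r.min()/8+220,r.max()/8+220)
E
```

```text
[[294.98056623 230.62948911]
 [294.8227296  233.41799105]
 [294.77041738 234.34268765]]
scene7 291 229.125 233.625
scene7 293 228.75 234.5
scene7 295 228.75 234.75
scene11 291 233.0 237.25
scene11 293 232.375 238.125
scene11 295 232.5 238.375
```

The pin head dropped 3.7 px, which is 12 mm, so it is fully down. I'll set the mallet down.

Request:
move_arm([
  [[0,0,0.05,0,1],[0,0,0.1,0,1],[0,0,0.13,0,1],[0,0,0.15,0,1],[0,0,0.157,0,1],[0,0,0.16,0,1],[0,0,0.16,0,1],[0,0,0.16,0,1]],
])

```text
clock: 40.9
position: [0.4184, 0.1275, 0.0438]
ee_rot: [0.001, 0.738, 0.675, 0.001]
contact_force: [0.4, 0.9, -4.0]
width: 0.0203
gripper_force: 107.9
```

Request:
move_arm([
  [[0,0,0.001,0,1],[0,0,0.002,0,1],[0,0,0.003,0,1],[0,0,0.003,0,1],[0,0,0.003,0,1]],
])

```text
clock: 41.4
position: [0.4177, 0.1272, 0.0409]
ee_rot: [0.0, 0.738, 0.675, 0.0]
contact_force: [-0.3, -1.7, 2.0]
width: 0.0202
gripper_force: 109.0
```

Touching down (force went from -4 to +2 N). I'll open, settle and lift away.

Request:
move_arm([
  [[0,0,0,0,-1],[0,0,0,0,-1],[0,0,0,0,-1],[0,0,0,0,-1],[0,0,-0.03,0,-1],[0,0,-0.08,0,-1],[0,0,-0.15,0,-1],[0,0,-0.22,0,-1],[-0.15,-0.05,-0.22,0,-1],[-0.15,-0.05,-0.22,0,-1],[-0.15,-0.05,-0.22,0,-1],[-0.15,-0.05,-0.22,0,-1]],
])

```text
clock: 42.6
position: [0.3657, 0.0092, 0.217]
ee_rot: [0.001, 0.739, 0.673, -0.0]
contact_force: [-0.6, 0.5, 0.0]
width: 0.0853
gripper_force: 0.0
```

```bash
python3 - <<'E'
from h import *
s=img("scene","scene12");t=img("top","top12");st=manip.get_state();print(st['position'],st['contact_force'])
for o in blobs(t,*YT,(150,180,256,218),4): print(o[0].round(1),round(o[2],1),rect("top",o[3],.086),rect("top",o[3],.060))
for o in blobs(t,(0,160,130),(8,255,255),(180,230,215,260),10): print(rect("top",o[3],.094))
cv2.imwrite("pics/c12.png",np.hstack([cv2.resize(t[170:270,150:250],(400,400),interpolation=2),cv2.resize(s[180:300,260:380],(400,400),interpolation=2)]))
E
```

```text
[0.36705055 0.01126953 0.21662673] [-0.2005625  -0.97359895 -0.88349033]
[177.5 195.6] 470.7 (array([596.3, 252.2]), 119.1, 51.0, -89.8) (array([600.5, 257.3]), 121.5, 52.0, -89.8)
[207.  197.1] 25.0 (array([592.3, 149.3]), 20.1, 18.7, 45.9) (array([596.4, 152.4]), 20.5, 19.0, 45.9)
(array([422.3, 177.6]), 40.7, 39.5, -89.2)
```

View pics/c12.png

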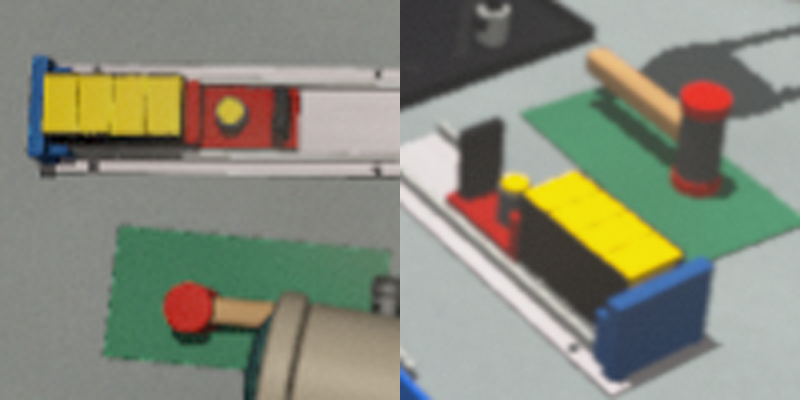

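The mallet stands upright on the mat with its head at (0.422,0.178). The four cassettes are still packed, the pin is down and the arm is clear. Handing in.

```bash
python3 -c "
from rig import manip
print(manip.sign_off())"
```

```text
the job is handed in; nothing more can be done
None
```

I handed the job in with all four cassettes packed gapless and the stop snug, the lock pin driven about 12 mm down with the mallet, and the mallet back upright on its mat; the sign-off returned no verdict.

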